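# Turn the medicine carousel to show the carton to the customer

## Task

Turn the medicine carousel on the shop counter, by pushing a fin end at its rim with the fingertips, until the square carton standing on it faces front, in line with the fixed pointer on the customer's side; either way round will do. Do not touch, lift or tip the medicines standing on the carousel, leave the other things on the counter where they are, and let the carousel come to rest and take the hand away.

Things in the scene. Friction and masses are not known exactly. Their poses are not given: they have to be found in the camera images.
- stand: Fixed steel foot of the medicine carousel: a disc 200 mm across, 10 mm high. Origin: on the carousel's axis, at counter height. Its +x axis points to the front (the customer's side), along a flat steel tongue 30 mm wide and 6 mm high that ends in the pointer. Its place on the counter varies, its +x axis is within 26 degrees of world +x.
- pointer (a point): The pointer that marks the front: a fixed steel diamond-shaped block 34 mm across and 16 mm high, at the end of the foot's tongue. The point is the centre of its top, 197 mm from the carousel's axis.
- carousel (a joint): Turning angle of the carousel, rad, counter-clockwise from above positive; turns freely, more than a full turn either way. Grey disc 230 mm across, top 24 mm above the counter, with five evenly spaced upright radial fins between compartments. At 0 the fins lie at 36, 108, 180, 252 and 324 degrees counter-clockwise from the stand's +x. Light friction (1 N at a fin end), stays where left, hardly coasts.
- fin_end (a point): Middle of the projecting end of one of the five fins (the one at 36 degrees), 140 mm from the axis and 45 mm above the counter; turns with the carousel. All fins are alike: 6 mm thick, 20 to 70 mm above the counter, and stick out past the disc's rim, from 115 to 162 mm from the axis, to be pushed sideways there.
- carton: The medicine carton to be shown: upright white square-section paper carton 42 x 42 x 75 mm, the only square-cornered thing on the carousel (the other four are round). Loose, in the middle of one compartment, about 75 mm from the axis, turned anyhow. Origin: centre of its underside, 24 mm above the counter.
- pot: Loose screw-lid pot, 57 mm across, 62 mm high; upright in another compartment of the carousel, about 75 mm from the axis. Origin: centre of its underside.
- flask: Loose narrow-necked round bottle, 48 mm across, 78 mm high; upright in another compartment of the carousel, about 75 mm from the axis. Origin: centre of its underside.
- tin: Loose round can, 52 mm across, 70 mm high; upright in another compartment of the carousel, about 75 mm from the axis. Origin: centre of its underside.
- vial: Loose small round jar, 38 mm across, 55 mm high; upright in another compartment of the carousel, about 75 mm from the axis. Origin: centre of its underside.
- spare_jar: Bystander on the counter, loose: round jar, 54 across, 65 tall mm. Origin: centre of its underside.
- spare_carton: Bystander on the counter, loose: paper carton 42 x 55 x 60 mm. Origin: centre of its underside.
- spare_tin: Bystander on the counter, loose: round can, 52 across, 70 tall mm. Origin: centre of its underside.
- stapler: Bystander on the counter, loose: black stapler 120 x 32 x 44 mm. Origin: centre of its underside.
Things that resemble listed ones, but are neither listed nor needed, are in the scene too. Leave any orange look-alike of the flask alone.

How it is judged (in metres and radians):
At the end, for the whole second after the job is handed in: The carton's centre is within 12 mm sideways of the line from the carousel's axis to the pointer, on the pointer's side, 50 to 100 mm from the axis; the carousel is at rest (under 0.05 rad/s); all five medicines stand upright (within 0.15 rad) on the disc, within 105 mm of its axis (y of carton in the frame of stand between -0.012 and 0.012 m and x of carton in the frame of stand between 0.05 and 0.1 m and velocity of joint carousel between -0.05 and 0.05 rad/s and angle between each of pot, carton, flask, tin, vial's own z axis and vertical below 0.15 rad and horizontal distance between each of pot, carton, flask, tin, vial and stand below 0.105 m and height (world z) of pot between 0.018 and 0.03 m and height (world z) of carton between 0.018 and 0.03 m and height (world z) of flask between 0.018 and 0.03 m and height (world z) of tin between 0.018 and 0.03 m and height (world z) of vial between 0.018 and 0.03 m); the robot touches nothing.
It fails at once if a medicine on the carousel is lifted off it (height (world z) of any of pot, carton, flask, tin, vial above 0.036 m).
It fails at once if a medicine on the carousel is tipped (angle between any of pot, carton, flask, tin, vial's own z axis and vertical above 0.35 rad).
It fails at once if a medicine on the carousel is touched by the robot (over 1 N) (contact force between any of the fingers, the arm and pot above 1 N or contact force between any of the fingers, the arm and carton above 1 N or contact force between any of the fingers, the arm and flask above 1 N or contact force between any of the fingers, the arm and tin above 1 N or contact force between any of the fingers, the arm and vial above 1 N).
It fails at once if a bystander on the counter is moved by over 15 mm (distance of any of spare_jar, spare_carton, spare_tin, stapler from where it was at the start of the episode above 0.015 m).
It also fails if it takes over 51 s, if anything falls off the work surface, if the arm or the gripper's body presses on something with over 40 N, if the wrist force passes 120 N, or if a joint passes its speed limit or range.

## Robot

A 6-joint arm with a two-finger parallel gripper is mounted at the origin on the work surface. World frame = base frame: x ahead of the robot, y to its left, z up, the work surface at z = 0. Lengths are in m, angles in degrees, forces in N, time in s.
With the tool pointing down it reaches from about 0.35 to 0.875 m from the base axis. Payload 4.2 kg.
Tool frame: the origin (TCP) lies on the centre line of the jaws, within the pads' length; the fingertips stand 17 mm ahead of it and the grasp point (between the pads) lies 2 mm behind it; z points along the fingers, y is the direction in which the jaws open and shut (so a half turn about z gives the same grasp; the last joint's range is limited). The gripper opens to 87 mm and grips with 3 to 60 N. Pads are 19 mm wide; open, the fingers measure 117 mm over their backs; the gripper's body (75 mm by 190 mm) begins 51 mm behind the grasp point.
Start: joints at [-59.038, 22.042, 0.453, 0, -68.411, -14.817], TCP at [0.174, -0.6, 0.24] pointing down, gripper open.
Joint ranges: [-179.83, 179.83], [-69.29, 118.12], [-61.27, 80.66], [-181.25, 117.63], [-171.15, -9.14], [-177.46, 177.46]. Speed limits (degrees/s): [159.86, 159.86, 180, 180, 180, 180].

## Interface

Orientations are given as a 3x3 rotation matrix whose columns are the frame's x, y, z axes.
In Python, from station import * gives the robot as it stands.
- The arm moves only by the tool play_rows, never from a script. Its argument "targets" is a list that holds one entry, the list of rows, each a list of 5 numbers: the closure, from 0 (fully open) to 1 (shut), then the shift along the world's x, y, z in m, then the turn about the world's z in rad. In form: [[[gripper, x, y, z, twist], ...]]. A call has 1 to 5 rows; each row is the pose to reach, as a shift and turn from the pose commanded when the call began; what a row does not reach only later rows make up. A row lasts 1/12 s, in which the tool goes at most 41.7 mm and 7.16 degrees, less where a joint would pass 70% of its speed; a pose out of reach is approached as far as the arm can. A call with a gripper value outside its range is refused whole. The fingers move at their own pace and stop on an object; the grip force is fixed at half the most. Time passes only in rows, so rows that repeat a pose let the fingers close. It gives the time, the measured TCP pose, the force and the opening at its end, in the units of the state.
- sense(): the state, without advancing time (a new reading comes with each control period).
- capture(name): name is "side" or "top" or "wrist"; returns the picture (480x640x3 uint8, blue, green, red); there is no depth.
- get_calibration(name): a dict with "camera_matrix" (3x3 intrinsics, pixels), "D" ([k1, k2, p1, p2, k3] as OpenCV has them; the pictures are not rectified), "T" (4x4, takes a point from camera to world coordinates). Camera axes: x right, y up, looking along -z (the intrinsics and any distortion apply to the point x, -y, -z); pixel columns grow to the right and rows downward; lengths in m; the calibration is good to about 2 mm. A picture is of the moment at which its call begins: read the wrist's pose just before it. get_calibration takes no time and is no camera call; for the wrist camera it gives the pose at the moment of the call.
- finish_job(): hands the job in, once; it reports no verdict.
The state is a dict: "time_s": time; "joints": joint angles; "joint_velocities": joint speeds; "effort": joint torques, N m; "tcp_pos": TCP position; "ee_rot": TCP orientation; "wrist_force": force on the tool from outside, world axes, zero at the start; "moment": the same for the moment, N m; "gripper_width": opening from 0.0 (shut) to 1.0 (fully open).
Only numpy, scipy, OpenCV 4.12 (cv2) and the standard library are available. Lean on these libraries where they do the work, as an engineer would, in place of code of your own. Each camera call takes 0.05 s, during which the arm holds its last target. There are 200 camera calls.

## Working session

There is one attempt and no reset: what is moved stays moved. The work goes in short steps, Python scripts to look and compute and a tool call to move; the robot and the scene stay as the last step left them, time stands still between calls to the robot, and variables do not carry over. Pictures are saved under pics/ and viewed, on a budget of 10 in all, crops included, one or two more only if the job needs it, and the job is handed in when it is done.

Besides the shell and the picture viewer there is one more tool, called by a JSON object that holds its "fn" and its "kwargs". play_rows: Moves the arm, as the interface text tells. Its arguments: {"type":"object","properties":{"targets":{"type":"array","items":{"type":"array","items":{"type":"array","items":{"type":"number"}}}}},"required":["targets"]}

```bash
mkdir -p pics; ls; python3 - <<'E'
from station import *
import cv2
for n in ("top","side"):
    cv2.imwrite(f"pics/{n}0.png",capture(n))
    c=get_calibration(n); print(n,c)
s=sense();print(s["time_s"],s["tcp_pos"],s["ee_rot"],s["gripper_width"])
E
```

```text
pics
top {'camera_matrix': array([[490.83789839,   0.        , 318.27584065],
       [  0.        , 490.83789839, 236.58192657],
       [  0.        ,   0.        ,   1.        ]]), 'D': array([-0.13694598,  0.        ,  0.        ,  0.        ,  0.        ]), 'T': array([[-0.00971888,  0.99198855, -0.12595342,  0.42485083],
       [-0.9999363 , -0.00891841,  0.00691759,  0.0273185 ],
       [ 0.00573887,  0.12601263,  0.99201204,  1.09719602],
       [ 0.        ,  0.        ,  0.        ,  1.        ]])}
side {'camera_matrix': array([[488.7844178 ,   0.        , 322.95130857],
       [  0.        , 488.7844178 , 235.77901463],
       [  0.        ,   0.        ,   1.        ]]), 'D': array([-0.1075119,  0.       ,  0.       ,  0.       ,  0.       ]), 'T': array([[-0.76980915,  0.37352564, -0.51756397,  0.07582639],
       [-0.63821045, -0.46191085,  0.6158943 ,  0.56997607],
       [-0.0090161 ,  0.80443581,  0.59397116,  0.59453432],
       [ 0.        ,  0.        ,  0.        ,  1.        ]])}
0.1 [ 0.17367495 -0.59986492  0.23857062] [[-9.60603032e-01 -2.77923361e-01 -6.47768281e-04]
 [-2.77924094e-01  9.60601281e-01  1.83795662e-03]
 [ 1.11435958e-04  1.94557712e-03 -9.99998101e-01]] 0.9998138787448995
```

View pics/top0.png

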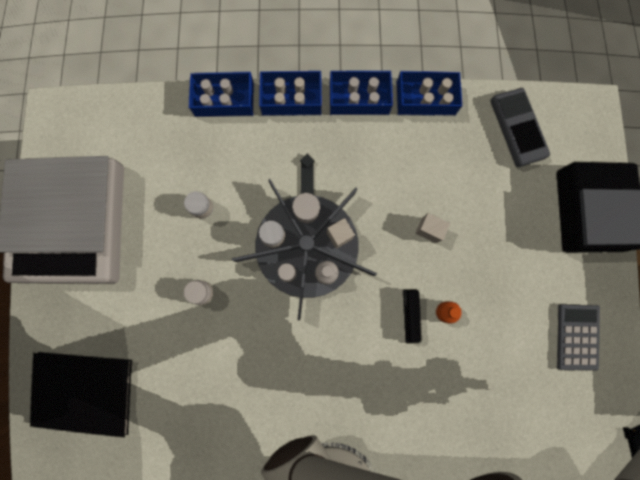

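View pics/side0.png

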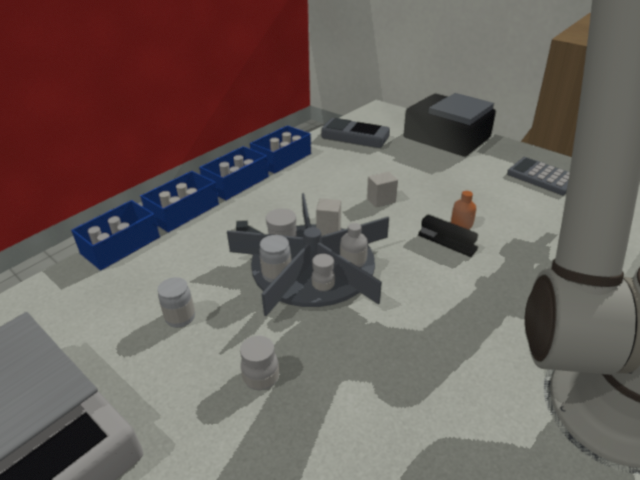

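Top view: hub at about (306,242), pointer at (307,160), and the carton, square-cornered, at (341,232). Fin tips are at (269,181), (356,189), (375,274), (300,319) and (233,259). The side view confirms the carton is next to the pot. It needs roughly +70° (CCW).

```bash
cat > h.py <<'E'
from station import *
import cv2, numpy as np
def ray(n,px,z,c=None):
    c=c or get_calibration(n)
    u=cv2.undistortPoints(np.array(px,float).reshape(-1,1,2),c["camera_matrix"],c["D"]).reshape(-1,2)
    d=np.c_[u[:,0],-u[:,1],-np.ones(len(u))]@c["T"][:3,:3].T; o=c["T"][:3,3]
    return o+d*((z-o[2])/d[:,2])[:,None]
E
python3 - <<'E'
from h import *
im=cv2.imread("pics/top0.png")
tips=ray("top",[(269,181),(356,189),(375,274),(300,319),(233,259)],.07)[:,:2]
ax=tips.mean(0);print("axis",ax)
v=tips-ax;print(np.hypot(*v.T),np.degrees(np.arctan2(v[:,1],v[:,0])))
p=ray("top",[(307,160)],.016)[0,:2];print("pointer",p,np.hypot(*(p-ax)),np.degrees(np.arctan2(*(p-ax)[::-1])))
for n,q,z in(("carton",(341,232),.099),("pot",(306,207),.086),("tin/",(271,233),.094),("vial",(287,272),.079),("flask",(327,271),.102),("spc",(433,226),.06),("stap",(412,316),.044),("sj",(196,204),.068),("sj2",(198,292),.068)):
    w=ray("top",[q],z)[0,:2];d=w-ax;print(n,w.round(3),np.hypot(*d).round(3),np.degrees(np.arctan2(d[1],d[0])).round(1))
cr=im[140:340,215:465];cv2.imwrite("pics/crop.png",cv2.resize(cr,(750,600),interpolation=cv2.INTER_CUBIC))
E
```

```text
axis [0.54030652 0.04498741]
[0.15778059 0.15824745 0.15711903 0.15763424 0.15816575] [  30.35793022  -42.35335501 -114.50444787  174.63663287  101.29580242]
pointer [0.73782213 0.04370336] 0.19751977693592 -0.3724738361656375
carton [ 0.561 -0.026] 0.074 -74.1
pot [0.616 0.045] 0.076 0.3
tin/ [0.561 0.118] 0.076 74.5
vial [0.481 0.086] 0.072 145.6
flask [0.481 0.003] 0.073 -145.1
spc [ 0.577 -0.227] 0.275 -82.3
stap [ 0.385 -0.179] 0.272 -124.7
sj [0.628 0.282] 0.253 69.6
sj2 [0.44  0.274] 0.25 113.6
```

View pics/crop.png

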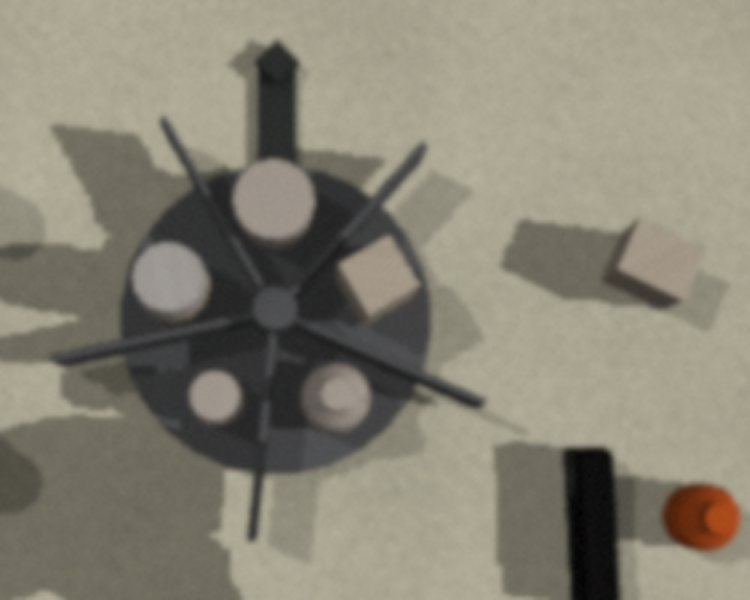

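{"fn": "play_rows", "kwargs": {"targets": [[[1,0.014,0.0266,0,-0.046],[1,0.028,0.053,0,-0.092],[1,0.042,0.08,0,-0.139],[1,0.056,0.106,0,-0.185],[1,0.07,0.133,0,-0.231]]]}}

```text
time_s: 0.52
tcp_pos: [0.244, -0.4659, 0.239]
ee_rot: [[-0.999, -0.048, -0.001], [-0.048, 0.999, 0.001], [0.001, 0.001, -1.0]]
wrist_force: [0.1, -0.0, -0.1]
gripper_width: 0.704
```

{"fn": "play_rows", "kwargs": {"targets": [[[1,0.014,0.0266,0,-0.046],[1,0.028,0.053,0,-0.092],[1,0.042,0.08,0,-0.139],[1,0.056,0.106,0,-0.185],[1,0.07,0.133,0,-0.231]]]}}

```text
time_s: 0.93
tcp_pos: [0.314, -0.3329, 0.2393]
ee_rot: [[-0.983, 0.182, -0.0], [0.182, 0.983, 0.0], [0.0, 0.0, -1.0]]
wrist_force: [0.8, -0.8, 0.2]
gripper_width: 0.326
```

{"fn": "play_rows", "kwargs": {"targets": [[[1,0.014,0.0266,0,-0.046],[1,0.028,0.053,0,-0.092],[1,0.042,0.08,0,-0.139],[1,0.056,0.106,0,-0.185],[1,0.07,0.133,0,-0.231]]]}}

```text
time_s: 1.35
tcp_pos: [0.384, -0.1999, 0.2394]
ee_rot: [[-0.916, 0.402, -0.0], [0.402, 0.916, 0.0], [0.0, 0.0, -1.0]]
wrist_force: [1.1, -0.2, -0.1]
gripper_width: 0.019
```

{"fn": "play_rows", "kwargs": {"targets": [[[1,0.014,0.0266,0,-0.046],[1,0.028,0.053,0,-0.092],[1,0.042,0.08,0,-0.139],[1,0.056,0.106,0,-0.185],[1,0.07,0.133,0,-0.231]]]}}

```text
time_s: 1.77
tcp_pos: [0.4539, -0.0669, 0.2394]
ee_rot: [[-0.8, 0.601, -0.0], [0.601, 0.8, 0.0], [0.0, -0.0, -1.0]]
wrist_force: [-0.3, -0.5, 0.3]
gripper_width: 0.006
```

```bash
python3 - <<'E'
from h import *
s=sense();R=s["ee_rot"]
print(s["time_s"],s["tcp_pos"],np.degrees(np.arctan2(R[1,1],R[0,1])),s["joints"],s["gripper_width"],s["wrist_force"])
E
```

```text
1.7667 [ 0.45393133 -0.06688558  0.23935354] 53.083836666581405 [ 1.19939222e+01  5.65620750e+00 -2.17128202e+01 -9.80895944e-03
 -6.26559943e+01 -1.38905581e+02] 0.00641169843166431 [-0.2876544  -0.50384643  0.28770255]
```

{"fn": "play_rows", "kwargs": {"targets": [[[1,0,0,-0.03,0],[1,0,0,-0.06,0],[1,0,0,-0.09,0],[1,0,0,-0.11,0],[1,0,0,-0.12,0]]]}}

```text
time_s: 2.18
tcp_pos: [0.4516, -0.0684, 0.1165]
ee_rot: [[-0.801, 0.599, -0.006], [0.599, 0.801, -0.001], [0.005, -0.004, -1.0]]
wrist_force: [-0.4, -1.2, 0.3]
gripper_width: 0.01
```

{"fn": "play_rows", "kwargs": {"targets": [[[1,0,0,-0.015,0],[1,0,0,-0.03,0],[1,0,0,-0.045,0],[1,0,0,-0.053,0],[1,0,0,-0.053,0]]]}}

```text
time_s: 2.6
tcp_pos: [0.4524, -0.0686, 0.0648]
ee_rot: [[-0.801, 0.599, -0.004], [0.599, 0.801, -0.001], [0.003, -0.003, -1.0]]
wrist_force: [-0.5, -0.2, -0.0]
gripper_width: 0.006
```

```bash
python3 - <<'E'
from h import *
s=sense();print(s["tcp_pos"],s["wrist_force"])
cv2.imwrite("pics/side1.png",capture("side"))
# arc: start at present angle, end -45.6-2 (stop short), r .142; 5deg steps per 2 rows
ax=np.array([.5403,.045]);p=s["tcp_pos"][:2]
a0=np.degrees(np.arctan2(*(p-ax)[::-1]));print(a0,np.hypot(*(p-ax)))
ang=np.linspace(a0,-49.5,31);Q=ax+.142*np.c_[np.cos(np.radians(ang)),np.sin(np.radians(ang))]
for k in range(0,30,5):
    print([[1,*(Q[k+i]-Q[k]).round(4),0,round(np.radians(ang[k+i]-ang[k]),3)] for i in range(1,6)])
E
```

```text
[ 0.45238451 -0.06855536  0.06483836] [-0.53421053 -0.15425021 -0.02922464]
-127.74732964658205 0.14361042622808035
[[1, np.float64(0.0052), np.float64(-0.0038), 0, np.float64(0.046)], [1, np.float64(0.0106), np.float64(-0.0074), 0, np.float64(0.091)], [1, np.float64(0.0161), np.float64(-0.0108), 0, np.float64(0.137)], [1, np.float64(0.0218), np.float64(-0.0139), 0, np.float64(0.182)], [1, np.float64(0.0276), np.float64(-0.0167), 0, np.float64(0.228)]]
[[1, np.float64(0.0059), np.float64(-0.0026), 0, np.float64(0.046)], [1, np.float64(0.012), np.float64(-0.0049), 0, np.float64(0.091)], [1, np.float64(0.0181), np.float64(-0.0069), 0, np.float64(0.137)], [1, np.float64(0.0243), np.float64(-0.0086), 0, np.float64(0.182)], [1, np.float64(0.0306), np.float64(-0.0101), 0, np.float64(0.228)]]
[[1, np.float64(0.0064), np.float64(-0.0012), 0, np.float64(0.046)], [1, np.float64(0.0128), np.float64(-0.002), 0, np.float64(0.091)], [1, np.float64(0.0192), np.float64(-0.0026), 0, np.float64(0.137)], [1, np.float64(0.0257), np.float64(-0.0029), 0, np.float64(0.182)], [1, np.float64(0.0321), np.floa
[... 342 characters left out ...]
0044), 0, np.float64(0.228)]]
[[1, np.float64(0.0062), np.float64(0.0018), 0, np.float64(0.046)], [1, np.float64(0.0124), np.float64(0.0038), 0, np.float64(0.091)], [1, np.float64(0.0184), np.float64(0.0061), 0, np.float64(0.137)], [1, np.float64(0.0243), np.float64(0.0087), 0, np.float64(0.182)], [1, np.float64(0.0301), np.float64(0.0115), 0, np.float64(0.228)]]
[[1, np.float64(0.0057), np.float64(0.0031), 0, np.float64(0.046)], [1, np.float64(0.0112), np.float64(0.0065), 0, np.float64(0.091)], [1, np.float64(0.0165), np.float64(0.0101), 0, np.float64(0.137)], [1, np.float64(0.0217), np.float64(0.0139), 0, np.float64(0.182)], [1, np.float64(0.0267), np.float64(0.018), 0, np.float64(0.228)]]
```

View pics/side1.png

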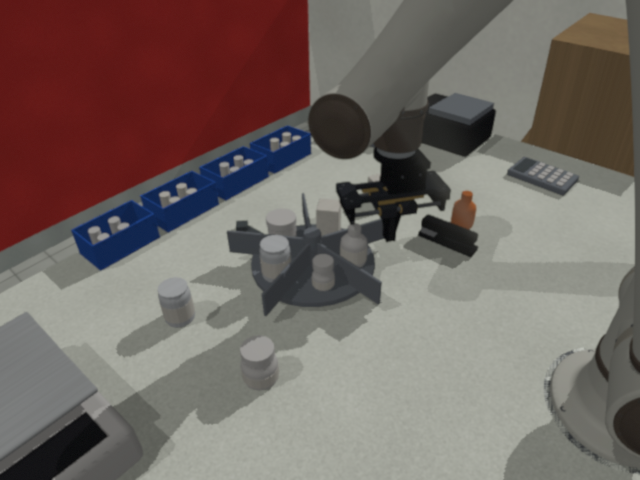

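The closed fingertips at (390,225) are beside the right-hand fin, clear of the flask at (354,245) and of the stapler. Now pushing along the arc.

{"fn": "play_rows", "kwargs": {"targets": [[[1,0.005,-0.004,0.001,0.046],[1,0.0106,-0.0074,0.002,0.091],[1,0.016,-0.011,0.003,0.137],[1,0.022,-0.014,0.004,0.182],[1,0.0276,-0.0167,0.004,0.228]]]}}

```text
time_s: 3.07
tcp_pos: [0.4815, -0.0852, 0.0715]
ee_rot: [[-0.916, 0.401, 0.0], [0.401, 0.916, 0.0], [0.0, 0.0, -1.0]]
wrist_force: [-1.0, -0.1, 0.6]
gripper_width: 0.005
```

{"fn": "play_rows", "kwargs": {"targets": [[[1,0.006,-0.0026,0,0.046],[1,0.012,-0.005,0,0.091],[1,0.018,-0.007,0,0.137],[1,0.0243,-0.0086,0,0.182],[1,0.0306,-0.01,0,0.228]]]}}

```text
time_s: 3.48
tcp_pos: [0.512, -0.0953, 0.0715]
ee_rot: [[-0.983, 0.183, -0.0], [0.183, 0.983, -0.0], [0.0, -0.0, -1.0]]
wrist_force: [-0.6, -0.4, 0.5]
gripper_width: 0.009
```

{"fn": "play_rows", "kwargs": {"targets": [[[1,0.0064,-0.0012,0,0.046],[1,0.0128,-0.002,0,0.091],[1,0.019,-0.0026,0,0.137],[1,0.0257,-0.003,0,0.182],[1,0.032,-0.003,0,0.228]]]}}

```text
time_s: 3.9
tcp_pos: [0.5441, -0.0984, 0.0715]
ee_rot: [[-0.999, -0.044, -0.0], [-0.044, 0.999, -0.0], [0.0, -0.0, -1.0]]
wrist_force: [-2.3, -0.5, -0.2]
gripper_width: 0.006
```

```bash
python3 - <<'E'
from h import *
s=sense();p=s["tcp_pos"][:2]-[.5403,.045];print(s["tcp_pos"],np.hypot(*p),np.degrees(np.arctan2(p[1],p[0])),s["wrist_force"])
a=capture("top")[120:350,200:450];b=capture("side")[150:330,200:420]
cv2.imwrite("pics/m1.png",np.hstack([cv2.resize(a,(400,368)),cv2.resize(b,(400,368))]))
E
```

```text
[ 0.54407987 -0.09836194  0.07152602] 0.1434117638542593 -88.48969177905224 [-2.28252512 -0.53731012 -0.20476191]
```

View pics/m1.png

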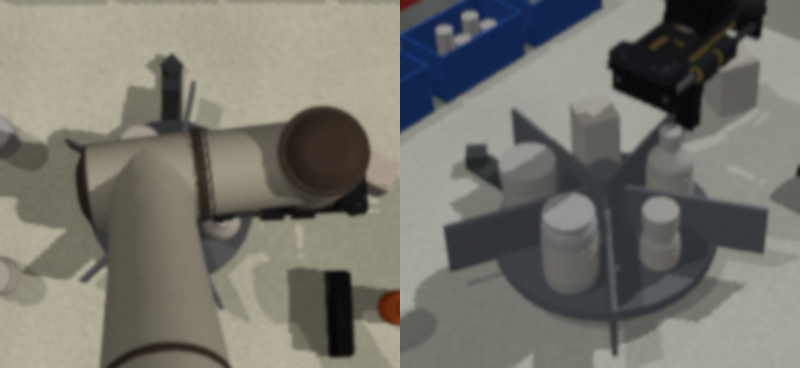

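The top view is partly blocked by the arm. The side crop shows the fin being pushed and everything upright, with the hand above the flask. Continuing to just short of the goal.

{"fn": "play_rows", "kwargs": {"targets": [[[1,0.0065,0.0003,0,0.046],[1,0.013,0.001,0,0.091],[1,0.0193,0.0018,0,0.137],[1,0.0257,0.003,0,0.182],[1,0.032,0.0044,0,0.228]]]}}

```text
time_s: 4.42
tcp_pos: [0.5757, -0.0939, 0.0712]
ee_rot: [[-0.964, -0.267, -0.0], [-0.267, 0.964, -0.0], [0.0, -0.0, -1.0]]
wrist_force: [-1.1, -2.0, -1.1]
gripper_width: 0.004
```

{"fn": "play_rows", "kwargs": {"targets": [[[1,0.006,0.0018,0,0.046],[1,0.0124,0.0038,0,0.091],[1,0.0184,0.006,0,0.137],[1,0.0243,0.0087,0,0.182],[1,0.03,0.0115,0,0.228]]]}}

```text
time_s: 4.83
tcp_pos: [0.6059, -0.0824, 0.0713]
ee_rot: [[-0.878, -0.478, 0.0], [-0.478, 0.878, -0.0], [0.0, -0.0, -1.0]]
wrist_force: [-0.1, -1.4, -0.3]
gripper_width: 0.007
```

{"fn": "play_rows", "kwargs": {"targets": [[[1,0.007,0.004,0,0.06],[1,0.0135,0.008,0,0.11],[1,0.0195,0.012,0,0.165],[1,0.024,0.0157,0,0.205],[1,0.0267,0.018,0,0.228]]]}}

```text
time_s: 5.25
tcp_pos: [0.633, -0.064, 0.0712]
ee_rot: [[-0.748, -0.664, 0.001], [-0.664, 0.748, -0.0], [-0.0, -0.001, -1.0]]
wrist_force: [0.1, -2.8, 0.4]
gripper_width: 0.005
```

```bash
python3 - <<'E'
from h import *
s=sense();p=s["tcp_pos"][:2]-[.5403,.045];print(s["tcp_pos"],np.hypot(*p),np.degrees(np.arctan2(p[1],p[0])),s["wrist_force"])
a=capture("top")[120:350,200:450];b=capture("side")[150:330,200:420]
cv2.imwrite("pics/m2.png",np.hstack([cv2.resize(a,(400,368)),cv2.resize(b,(400,368))]))
E
```

```text
[ 0.6330363  -0.06401429  0.07123034] 0.14312280757803852 -49.61284511513063 [ 0.05996704 -2.83385415  0.42741152]
```

View pics/m2.png

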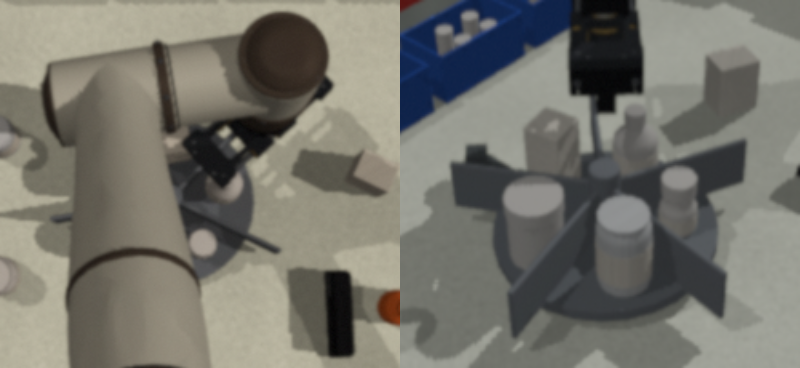

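The visible right fin tip, at about (375,276) in the full top image, gives about 70° turned, which agrees with the hand angle. About 4° more, then back off, lift and clear the view.

{"fn": "play_rows", "kwargs": {"targets": [[[1,0.002,0.0018,0,0.018],[1,0.004,0.0036,0,0.036],[1,0.006,0.0054,0,0.054],[1,0.007,0.0066,0,0.066],[1,0.007,0.0066,0,0.066]]]}}

```text
time_s: 5.77
tcp_pos: [0.6401, -0.0572, 0.0706]
ee_rot: [[-0.702, -0.712, 0.001], [-0.712, 0.702, 0.0], [-0.001, -0.0, -1.0]]
wrist_force: [-1.0, -0.0, -0.2]
gripper_width: 0.004
```

{"fn": "play_rows", "kwargs": {"targets": [[[1,0,0,0,0],[1,-0.004,-0.004,0,0],[1,-0.009,-0.009,0,0],[1,-0.014,-0.014,0,0],[1,-0.014,-0.014,0,0]]]}}

```text
time_s: 6.18
tcp_pos: [0.6242, -0.0726, 0.0704]
ee_rot: [[-0.704, -0.711, -0.001], [-0.711, 0.704, 0.0], [0.001, 0.001, -1.0]]
wrist_force: [0.4, 0.1, -0.4]
gripper_width: 0.007
```

{"fn": "play_rows", "kwargs": {"targets": [[[1,0,0,0.02,0],[1,0,0,0.05,0],[1,0,0,0.08,0],[1,0,0,0.11,0],[1,0,0,0.14,0]]]}}

```text
time_s: 6.6
tcp_pos: [0.6253, -0.0718, 0.2121]
ee_rot: [[-0.703, -0.711, 0.0], [-0.711, 0.703, -0.0], [-0.0, -0.0, -1.0]]
wrist_force: [0.6, 0.9, -0.6]
gripper_width: 0.006
```

{"fn": "play_rows", "kwargs": {"targets": [[[1,-0.02,-0.03,0.01,0],[1,-0.04,-0.06,0.02,0],[1,-0.06,-0.09,0.02,0],[1,-0.08,-0.12,0.02,0],[1,-0.1,-0.15,0.02,0]]]}}

```text
time_s: 7.02
tcp_pos: [0.5244, -0.2227, 0.2311]
ee_rot: [[-0.702, -0.712, 0.001], [-0.712, 0.702, -0.0], [-0.001, -0.001, -1.0]]
wrist_force: [0.5, -0.8, -0.7]
gripper_width: 0.005
```

{"fn": "play_rows", "kwargs": {"targets": [[[1,-0.02,-0.03,0,0],[1,-0.04,-0.06,0,0],[1,-0.06,-0.09,0,0],[1,-0.08,-0.12,0,0],[1,-0.1,-0.15,0,0]]]}}

```text
time_s: 7.43
tcp_pos: [0.4242, -0.3728, 0.2309]
ee_rot: [[-0.703, -0.712, 0.001], [-0.712, 0.703, -0.0], [-0.0, -0.001, -1.0]]
wrist_force: [-0.2, 0.3, -0.7]
gripper_width: 0.009
```

```bash
python3 - <<'E'
from h import *
s=sense();print(s["time_s"],s["tcp_pos"],s["wrist_force"])
im=capture("top");cv2.imwrite("pics/top3.png",im)
cv2.imwrite("pics/m3.png",cv2.resize(im[140:340,180:430],(750,600),interpolation=cv2.INTER_CUBIC))
E
```

```text
7.4333 [ 0.42422317 -0.37282812  0.2308542 ] [-0.23170585  0.31866882 -0.70564543]
```

View pics/m3.png

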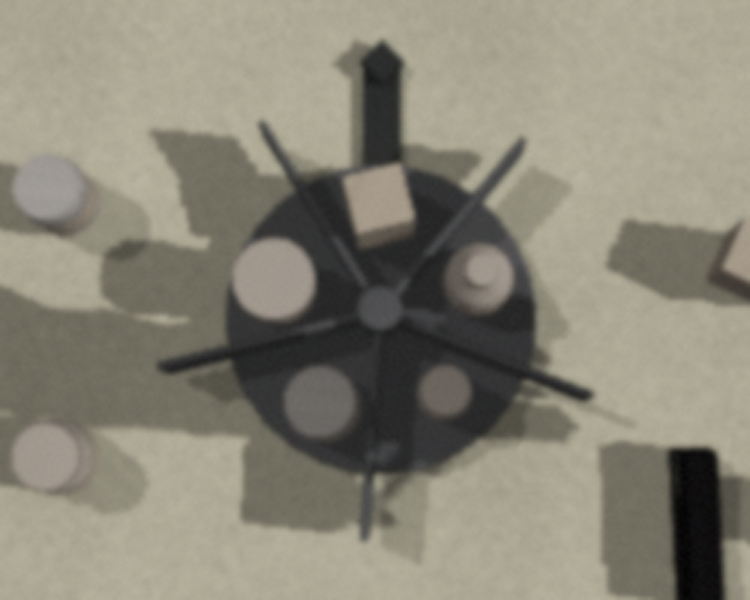

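The carton's top centre at crop (378,202), or (306,207) full, is in line with the pointer at (307,161). All five medicines are upright. Now the numeric check.

```bash
python3 - <<'E'
from h import *
ax=np.array([.5403,.045])
u=ray("top",[(307.3,160.7)],.016)[0,:2]-ax;u/=np.hypot(*u)
d=ray("top",[(306,207.3)],.099)[0,:2]-ax
print("carton along %.4f side %.4f"%(d@u,u[0]*d[1]-u[1]*d[0]))
a=cv2.imread("pics/top0.png");b=cv2.imread("pics/top3.png")
for n,x,y in(("sj",196,204),("sj2",198,292),("spc",433,226),("stap",412,316)):
    t=a[y-22:y+22,x-22:x+22];r=cv2.matchTemplate(b[y-32:y+32,x-32:x+32],t,cv2.TM_CCOEFF_NORMED);_,m,_,l=cv2.minMaxLoc(r);print(n,m,l[0]-10,l[1]-10)
c=capture("top");print("still diff",cv2.absdiff(b,c)[140:340,230:400].max())
E
```

```text
carton along 0.0725 side 0.0009
sj 0.9924834966659546 0 0
sj2 -0.10040038824081421 -1 -1
spc 0.999031126499176 0 0
stap 0.9994482398033142 0 0
still diff 54
```

The second jar's match is poor and the still check shows a difference, so I'm looking at both.

```bash
python3 - <<'E'
from h import *
a=cv2.imread("pics/top0.png");b=cv2.imread("pics/top3.png")
c=capture("top");d=capture("top")
for p,q in((b,c),(c,d)):
    e=cv2.absdiff(p,q)[140:340,230:400].max(2);print(e.max(),e.mean(),(e>15).sum(),np.argwhere(e>15)[:4])
f=lambda i:cv2.resize(i[260:325,160:240],(400,325))
g=lambda i:cv2.resize(i[150:325,220:400],(400,275))
cv2.imwrite("pics/m4.png",np.vstack([np.hstack([f(a),f(d)]),np.hstack([g(b),g(d)])]))
E
```

```text
48 2.0371176470588237 513 [[106  98]
 [107   0]
 [107   1]
 [107   2]]
27 1.6265588235294117 112 [[122 134]
 [122 135]
 [123 131]
 [123 132]]
```

View pics/m4.png

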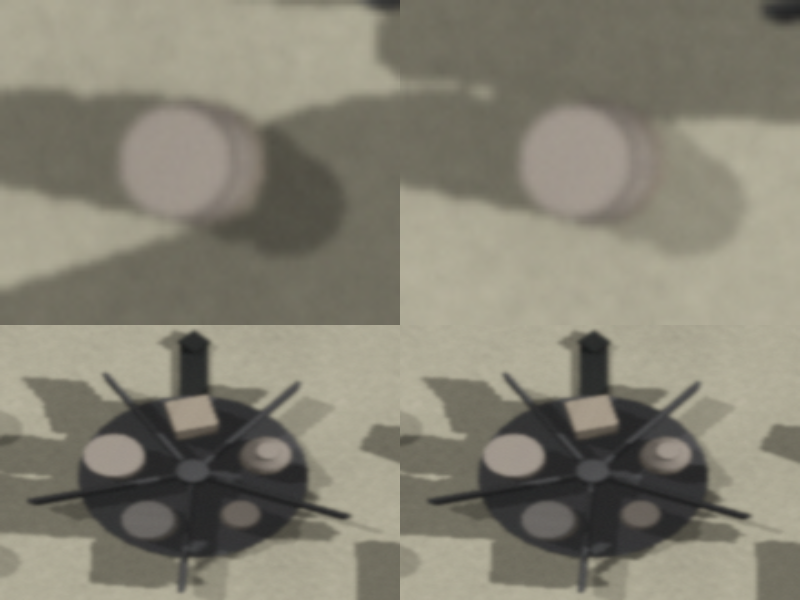

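The jar hasn't moved: its top is at (178,160) before and (576-400,160) after, and only the arm's shadow changed. The carousel is still too. The frame differences lie along the arm's shadow edge. Handing in.

```bash
python3 -c "
from station import *
print(finish_job())"
```

```text
the job is handed in; nothing more can be done
None
```

I turned the carousel about 74° counter-clockwise by pushing one fin end with the closed fingertips. I then backed off, lifted the hand and moved it clear, and handed the job in at about 8 s. No verdict was reported.

**Carton:** the last top view puts its centre about 72 mm out along the pointer line and about 1 mm to the side (limits 50–100 mm and ±12 mm). That was measured from hand-read pixels, with a calibration good to about 2 mm.

**Medicines and carousel:** all five medicines looked upright and the carousel looked at rest. The highest wrist force reported while pushing was about 3 N.

**Checks that disagreed:**
- **Round jar or tin nearest the robot:** its automatic before-and-after match failed. Side by side, the pictures show it in the same place, with only the arm's shadow changed. The other three bystanders matched with no shift.
- **Stillness check:** the frame comparison showed small differences. I put these down to the arm's shadow shifting, as the carousel itself looked the same in both frames.

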